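# Level the crepe griddle with a spirit level and its levelling foot

## Robot

A 7-joint arm with a two-finger parallel gripper is mounted at the origin on the work surface; the furniture and walls round the work are solid. World frame = base frame: x ahead of the robot, y to its left, z up, the work surface at z = 0. Lengths are in m, angles in rad, forces in N, time in s.
With the tool pointing down it reaches from about 0.375 to 0.925 m from the base axis. Payload 3.1 kg.
Tool frame: the origin (TCP) lies midway between the tips of the shut fingers; the grasp point (between the pads) lies 19 mm behind it; z points along the fingers, y is the direction in which the jaws open and shut (so a half turn about z gives the same grasp; the last joint's range is limited). The gripper opens to 85 mm and grips with 20 to 120 N. Pads are 22 mm wide; open, the fingers measure 114 mm over their backs; the gripper's body (76 mm by 85 mm) begins 54 mm behind the grasp point. The pads swing forward as they close: fully open they stand 13 mm farther back than shut.
Start: joints at [1.049, 0.383, 0.044, 1.598, -0.018, 1.161, -0.05], TCP at [0.267, -0.592, 0.231] pointing down, gripper open.
Joint ranges: [-2.61, 2.61], [-0.41, 2.15], [-1.48, 1.57], [0, 2.5], [-1.57, 4.71], [0.05, 1.97], [-2.85, 2.85]. Speed limits (rad/s): [2.79, 2.79, 3.14, 3.14, 3.14, 3.14, 3.14].

## Interface

Orientations are given as a unit quaternion [x, y, z, w].
In Python, from workcell import r gives the robot as it stands.
- The arm moves only by the shell command python3 -m jog 'ROWS'. ROWS is JSON, a list that holds one entry, the list of rows, each a list of 5 numbers: the opening, from 0 (shut) to 1 (fully open), then the shift along the world's x, y, z in m, then the turn about the world's z in degrees. In form: [[[claw, dx, dy, dz, yaw], ...]]. A call has 1 to 5 rows; each row is the pose to reach, as a shift and turn from the pose commanded when the call began; what a row does not reach only later rows make up. A row lasts 1/12 s, in which the tool goes at most 41.7 mm and 7.16 degrees, less where a joint would pass 70% of its speed; a pose out of reach is approached as far as the arm can. A call with a gripper value outside its range is refused whole. The fingers move at their own pace and stop on an object; the grip force is fixed at half the most. Time passes only in rows, so rows that repeat a pose let the fingers close. It gives the time, the measured TCP pose, the force and the opening at its end, in the units of the state.
- r.get_obs(): the state, without advancing time (a new reading comes with each control period).
- r.read_camera(name): name is "scene" or "top" or "wrist"; returns the picture (400x640x3 uint8, red, green, blue); there is no depth.
- r.get_calibration(name): a dict with "fx", "fy", "cx", "cy" (pixels), "extrinsics" (4x4, takes a point from camera to world coordinates); the wrist camera has in their place "tool_from_camera" (4x4, takes a point from camera to tool coordinates, whose origin is the TCP and whose axes are the flange's). Camera axes: x right, y down, z forward; pixel columns grow to the right and rows downward; lengths in m; the calibration is good to about 2 mm. A picture is of the moment at which its call begins: read the wrist's pose just before it. get_calibration takes no time and is no camera call.
- r.job_done(): hands the job in, once; it reports no verdict.
The state is a dict: "time_s": time; "qpos": joint angles; "qd": joint speeds; "tau": joint torques, N m; "tool_pos": TCP position; "orientation": TCP orientation; "force": force on the tool from outside, world axes, zero at the start; "moment": the same for the moment, N m; "finger_gap": finger opening in m.
Only numpy, scipy, OpenCV 4.12 (cv2) and the standard library are available. Lean on these libraries where they do the work, as an engineer would, in place of code of your own. Each camera call takes 0.05 s, during which the arm holds its last target. There are 200 camera calls.

## Task

Level the crepe griddle before the batter goes on: gently lay the spirit level on the middle of the round plate, pointing at the levelling foot that sticks out on an arm at one side, and let go of it. Then take that foot's hand knob, press it right down and turn it until the bubble lies between the two lines. Finish still gripping the knob and holding it pressed right down with the bubble between the lines, so that I can tighten the lock nut.

Things in the scene. Friction and masses are not known exactly. Their poses are not given: they have to be found in the camera images.
- level: pocket spirit level: aluminium bar 160 mm long, 22 mm wide, 40 mm tall, black end caps, a clear vial lengthwise in the middle of its top; 0.3 to 0.4 kg. It starts on the table, on its base, pointing roughly away from the robot. Origin: centre of its underside; x along its length, z up; the same end for end. Grip it across its width at the middle.
- vial_mid (a point): point on top of the level's vial, midway between the two black lines (lines 17 mm apart), 39.5 mm above the underside; axes as the level's. The bubble is centred when its middle is here.
- bubble_mid (a point): middle of the white, 12 mm long bubble in the vial, at the height of vial_mid; it travels up to 24 mm either way along the level's length, towards the end that lies higher, and needs about 2 s to come to rest
- plate_mid (a point): centre of the top of the griddle's round dark iron plate (250 mm across, flat, 78 mm above the table). z up; its -x axis points to the levelling foot, whose knob axis is 165 mm from here; the two fixed feet are on the other side. The griddle does not slide; it tips only along this x axis, by far less than a degree.
- knob_turn: black hand knob of the levelling foot, on an upright spindle at the end of the griddle's arm. Its grip is an upright bar 46 mm long, 12 mm thick, 32 mm tall, on a round hub 33 mm across. Origin: on the axis, 12 mm below the bar's top, 20 mm above the hub, 90 mm above the table when up; x along the bar, z up. Pinch the bar across its thickness.
- knob_press (a joint): how far the knob is pressed down, in m: 0 up, 0.005 right down, at a hard stop. A spring lifts it (2.5 N at the top, 5 N at the stop). Up, it turns idly; right down, with 5 to 15 N more on it, its two pins sit between the 12 rounded teeth of the foot screw and turn it (seating may nudge the screw 0.13 rad). Let go, it springs up and the screw stays.
- enamel_mug: dark enamelled mug, 80 mm tall, on the table near the robot; leave it alone. Origin: at its underside, z up
- spice_jar_2: spice jar, 47 mm across and 98 mm tall, on the table by the flour jar; leave it alone. Origin: centre of its underside
- griddle: the griddle that tips: steel casing, plate and arm. Its foot's side starts too low. The pressed knob turned clockwise seen from above raises it; some 0.5 to 1.5 rad are needed, and one radian moves the bubble about 15 mm towards the foot when the level points at it. Origin: at table height, 90 mm from the plate's axis, on the side away from the foot; axes as plate_mid's
Things that resemble listed ones, but are neither listed nor needed, are in the scene too. There is more than one size of the level; the job needs the larger.

How it is judged:
By the outcome, as a careful person would: the job done as asked, in the order asked, and still so for the second after the job is handed in, while the arm keeps its last pose, push and grip.
It also fails if it takes over 64 s, if anything falls off the work surface, if the arm or the gripper's body presses on something with over 40 N, if the wrist force passes 120 N, or if a joint passes its speed limit or range.

## Working session

There is one attempt and no reset: what is moved stays moved. The work goes in short steps, Python scripts to look and compute and a shell command to move; the robot and the scene stay as the last step left them, time stands still between calls to the robot, and variables do not carry over. Pictures are saved under pics/ and viewed, about 8 in all and at most 12, crops included, and the job is handed in when it is done.

```bash
ls; mkdir -p pics
cat > h.py <<'E'
import numpy as np, cv2
from workcell import r
from scipy.spatial.transform import Rotation as R
def cam(n):
    o=r.get_obs(); im=r.read_camera(n); c=r.get_calibration(n)
    if n=="wrist":
        T=np.eye(4);T[:3,:3]=R.from_quat(o["orientation"]).as_matrix();T[:3,3]=o["tool_pos"]
        c["extrinsics"]=T@np.array(c["tool_from_camera"])
    c["extrinsics"]=np.array(c["extrinsics"])
    return im,c
def save(n,im): cv2.imwrite("pics/"+n+".png",im[:,:,::-1])
def ray(c,u,v,z):
    E=c["extrinsics"]; d=E[:3,:3]@np.array([(u-c["cx"])/c["fx"],(v-c["cy"])/c["fy"],1]); o=E[:3,3]
    return o+d*(z-o[2])/d[2]
def pix(c,p):
    q=np.linalg.inv(c["extrinsics"])@np.append(p,1); return c["fx"]*q[0]/q[2]+c["cx"],c["fy"]*q[1]/q[2]+c["cy"]
E
python3 - <<'E'
from h import *
for n in ("top","scene"):
    im,c=cam(n); save(n+"0",im); np.save(n+"0.npy",im); print(n,c["fx"],c["cx"],c["cy"],c["extrinsics"].round(3).tolist())
o=r.get_obs();print(o)
E
```

```text
pics
top 374.7584056288581 320.9836320239152 194.61771591747012 [[-0.01, -0.994, 0.11, 0.298], [-1.0, 0.008, -0.014, -0.207], [0.013, -0.11, -0.994, 1.131], [0.0, 0.0, 0.0, 1.0]]
scene 500.0866690746342 318.9396539350873 199.67770055685713 [[-0.744, -0.324, 0.585, -0.32], [-0.669, 0.361, -0.65, 0.607], [-0.0, -0.875, -0.485, 0.69], [0.0, 0.0, 0.0, 1.0]]
{'time_s': 0.1, 'qpos': array([ 1.04921554,  0.38378945,  0.04382167,  1.59941507, -0.01791345,
        1.16123801, -0.04989492]), 'qd': array([-9.72278047e-04, -1.14626982e-03,  1.64104662e-04, -2.42633490e-03,
        9.55228146e-04,  4.79304406e-05, -3.05773501e-04]), 'tau': array([ 2.67044095e-03, -4.34732795e+01,  1.02940422e+00, -2.50455183e+01,
        1.08539953e-02,  5.45610645e-03,  1.89787812e-05]), 'tool_pos': array([ 0.26693988, -0.59170543,  0.22999004]), 'orientation': array([ 9.77624526e-01,  2.10353929e-01, -3.13118618e-04, -1.18830242e-03]), 'force': array([0.03902211, 0.49576732, 0.11847019]), 'moment': array([-0.0497756 ,  0.02626121, -0.01039537]), 'finger_gap': 0.08544796190244756}
```

View pics/top0.png

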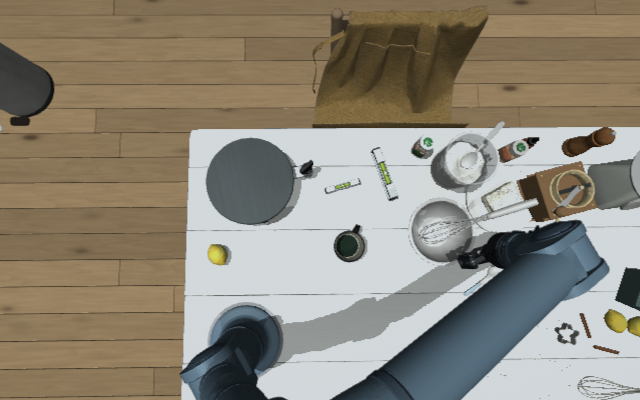

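View pics/scene0.png

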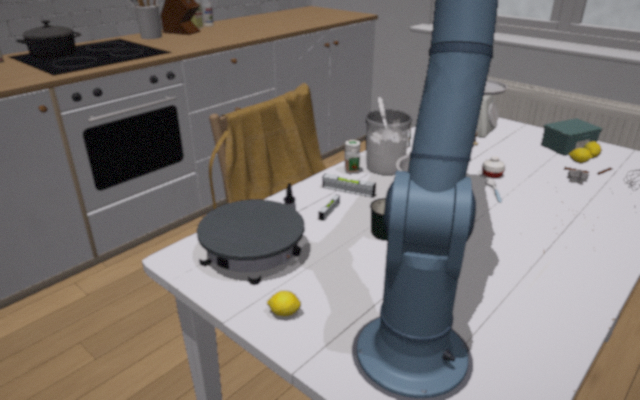

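The top view shows the plate at (250,181), its knob at (307,168), and the mug at (348,245). There are two bars: the large level at (384,173) and a smaller one at (343,186), which is the lookalike. The spice jar is at (424,147).

Run:
```python
from h import *
im=np.load("top0.npy"); c=r.get_calibration("top"); c["extrinsics"]=np.array(c["extrinsics"])
g=im.astype(int).sum(2); 
# plate
m=((g<330)&(np.arange(640)[None]<330)&(np.arange(640)[None]>195)&(np.arange(400)[:,None]<235)&(np.arange(400)[:,None]>130)).astype(np.uint8)
n,l,s,ce=cv2.connectedComponentsWithStats(cv2.morphologyEx(m,cv2.MORPH_OPEN,np.ones((15,15))))
k=1+np.argmax(s[1:,4]); cn=max(cv2.findContours((l==k).astype(np.uint8),0,cv2.CHAIN_APPROX_NONE)[0],key=len)
P=np.array([ray(c,*p[0],0.078)[:2] for p in cn])
(x,y),rad=cv2.minEnclosingCircle(P.astype(np.float32)); A=np.c_[2*P,np.ones(len(P))]; f=np.linalg.lstsq(A,(P**2).sum(1),rcond=None)[0]
print("plate",x,y,rad,f[:2],np.sqrt(f[2]+f[0]**2+f[1]**2))
print("knob",ray(c,307,168,.102))
hsv=cv2.cvtColor(im,cv2.COLOR_RGB2HSV)
gm=((hsv[...,0]>28)&(hsv[...,0]<50)&(hsv[...,1]>100)&(hsv[...,2]>100)).astype(np.uint8)
n,l,s,ce=cv2.connectedComponentsWithStats(gm)
for k in range(1,n):
    if s[k,4]>15: print("green",ce[k],s[k],ray(c,*ce[k],.0395))
for p in ((375,150),(394,198),(325,191),(360,181)): print(p,ray(c,*p,.04))
print("mug",ray(c,348,245,.08),"jar",ray(c,424,147,.098))
save("crop0",cv2.resize(im[130:215,280:440],None,fx=5,fy=5,interpolation=cv2.INTER_CUBIC))
```

```text
plate 0.4480041563510895 -0.026692165061831474 0.13299669325351715 [ 0.45425704 -0.02419491] 0.1236826264553916
knob [ 0.48623221 -0.18417323  0.102     ]
green [384.5        172.35714286] [380 163  10  20  70] [ 0.48291404 -0.41174809  0.0395    ]
green [342.47058824 185.29411765] [336 183  14   6  34] [ 0.44532728 -0.2867397   0.0395    ]
green [214.16666667 254.98333333] [210 251   9   9  60] [0.24662746 0.08489751 0.0395    ]
(375, 150) [ 0.5503778  -0.38525374  0.04      ]
(394, 198) [ 0.40643048 -0.4374201   0.04      ]
(325, 191) [ 0.42879103 -0.23514582  0.04      ]
(360, 181) [ 0.45760189 -0.33858462  0.04      ]
mug [ 0.27208424 -0.29648751  0.08      ] jar [ 0.54464444 -0.5146772   0.098     ]
```

View pics/crop0.png

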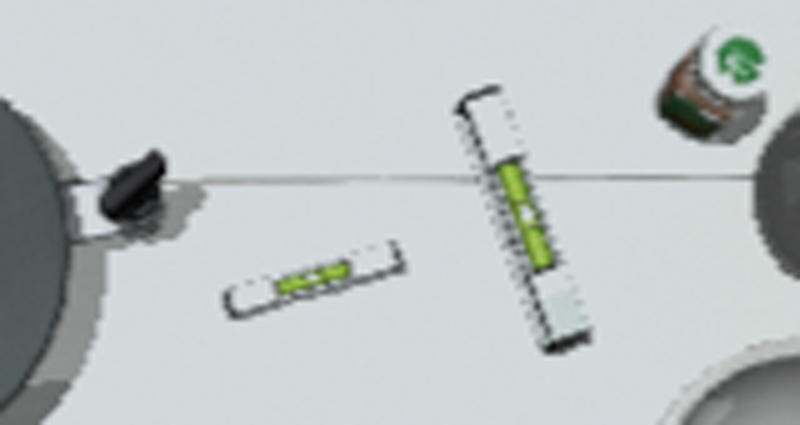

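The choice is the large level: it measures 0.153 m, which fits 160 mm. It sits at about (0.483, -0.412) with a yaw of about 20°. The bar at crop (315,280) is the small lookalike. Plate to knob measures 163 mm, against 165 mm given. I'll move above the level.

```bash
python3 -m jog '[[[1,0.03,0.025,0.01,0],[1,0.065,0.055,0.02,0],[1,0.095,0.08,0.02,-2],[1,0.125,0.105,0.02,-4],[1,0.15,0.125,0.02,-4]]]'
python3 -m jog '[[[1,0.03,0.027,0,0],[1,0.05,0.045,0,0],[1,0.062,0.055,0,0],[1,0.065,0.057,0,0],[1,0.065,0.057,0,0]]]'
python3 - <<'E'
from h import *
o=r.get_obs();print(o["time_s"],o["tool_pos"],R.from_quat(o["orientation"]).as_euler("zyx",degrees=True),o["force"])
im,c=cam("wrist");save("w1",im);np.save("w1.npy",im)
E
```

```text
time_s: 0.52
tool_pos: [0.4205, -0.4638, 0.2511]
orientation: [0.984, 0.177, 0.001, -0.001]
force: [1.6, 0.4, 0.2]
finger_gap: 0.0855
time_s: 0.93
tool_pos: [0.4834, -0.4089, 0.2506]
orientation: [0.984, 0.178, -0.0, -0.001]
force: [0.1, 0.3, 0.6]
finger_gap: 0.0853
0.9333 [ 0.48335265 -0.40886598  0.25063111] [-2.04909055e+01 -3.70537349e-02 -1.79944756e+02] [0.14284695 0.2909949  0.61558618]
```

View pics/w1.png

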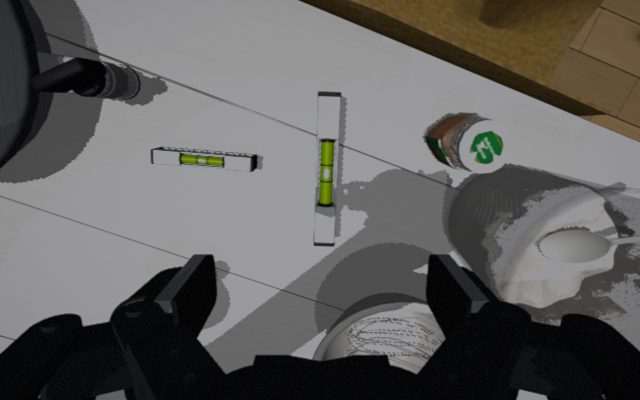

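The wrist view shows the large level upright in the frame: top end (329,94), bottom end (324,243), vial (327,172). The spice jar at (480,145) is clear of it.

Run:
```python
from h import *
im=np.load("w1.npy"); _,c=cam("wrist")
hsv=cv2.cvtColor(im,cv2.COLOR_RGB2HSV)
gm=((hsv[...,0]>25)&(hsv[...,0]<50)&(hsv[...,1]>100)).astype(np.uint8)
n,l,s,ce=cv2.connectedComponentsWithStats(cv2.morphologyEx(gm,cv2.MORPH_CLOSE,np.ones((15,15))))
for k in range(1,n):
    if s[k,4]>100: print(ce[k],s[k],ray(c,*ce[k],.04))
a,b=ray(c,329,93,.04),ray(c,324,244,.04);d=a-b
print(a,b,np.hypot(*d[:2]),(a+b)/2,np.degrees(np.arctan2(d[1],d[0])))
pl=ray(c,95,77,.1);print("knob~",pl)
```

```text
[85.71712159 78.10173697] [ 52  59  53  33 806] [ 0.48941388 -0.16950591  0.04      ]
[434.29807692 146.42307692] [429 137  12  24 104] [ 0.54582166 -0.50836458  0.04      ]
[326.13499345 172.75360419] [319 141  15  64 763] [ 0.48324449 -0.41626989  0.04      ]
[201.27522936 159.80122324] [181 154  42  12 327] [ 0.45188465 -0.29328519  0.04      ]
[389.54855874 356.44813139] [  136   262   504   138 23868] [ 0.30247288 -0.56421502  0.04      ]
[ 41.33218634 361.23848597] [   0  320  114   80 3778] [ 0.15230044 -0.17807992  0.04      ]
[568.38518519 395.37777778] [552 391  25   9 135] [ 0.32687967 -0.79222879  0.04      ]
[ 0.55710883 -0.39155536  0.04      ] [ 0.40943595 -0.4414482   0.04      ] 0.1558735945173845 [ 0.48327239 -0.41650178  0.04      ] 18.66808291302401
knob~ [ 0.50206374 -0.21334974  0.1       ]
```

```bash
python3 -m jog '[[[1,0,-0.003,-0.04,-2],[1,0,-0.0065,-0.08,-2],[1,0,-0.0065,-0.12,-2],[1,0,-0.0065,-0.155,-2],[1,0,-0.0065,-0.18,-2]]]'
python3 -m jog '[[[1,0,0,-0.02,0],[1,0,0,-0.04,0],[1,0,0,-0.052,0],[1,0,0,-0.0605,0],[0.2,0,0,-0.0605,0]]]'
python3 -m jog '[[[0,0,0,0,0],[0,0,0,0,0],[0,0,0,0,0],[0,0,0,0,0],[0,0,0,0,0]]]'
python3 -m jog '[[[0,0,0,0,0],[0,0,0,0,0],[0,0,0,0.01,0],[0,0,0,0.03,0],[0,0,0,0.05,0]]]'
```

```text
time_s: 1.45
tool_pos: [0.4774, -0.4185, 0.0673]
orientation: [0.988, 0.156, -0.003, -0.001]
force: [0.1, 0.2, -1.2]
finger_gap: 0.0856
time_s: 1.87
tool_pos: [0.4798, -0.4175, 0.0089]
orientation: [0.987, 0.158, -0.002, -0.001]
force: [-0.4, -0.0, 0.1]
finger_gap: 0.0758
time_s: 2.28
tool_pos: [0.4834, -0.4173, 0.0123]
orientation: [0.987, 0.159, 0.001, 0.001]
force: [0.3, 1.1, 9.0]
finger_gap: 0.0209
time_s: 2.7
tool_pos: [0.4801, -0.4155, 0.0592]
orientation: [0.987, 0.159, -0.002, -0.002]
force: [0.4, -1.2, -3.8]
finger_gap: 0.0212
```

```bash
python3 -m jog '[[[0,0,0,0.03,0],[0,-0.01,0.005,0.065,0],[0,-0.02,0.015,0.1,0],[0,-0.03,0.04,0.135,0],[0,-0.04,0.07,0.165,0]]]'
python3 -m jog '[[[0,0,0.03,0.025,0],[0,-0.01,0.065,0.04,0],[0,-0.02,0.095,0.045,0],[0,-0.02,0.12,0.045,0],[0,-0.02,0.13,0.045,0]]]'
python3 -m jog '[[[0,0,0,0,0],[0,0,0,0,0]]]'
python3 - <<'E'
from h import *
im,c=cam("wrist");save("w2",im);np.save("w2.npy",im)
E
```

```text
time_s: 3.12
tool_pos: [0.4415, -0.3518, 0.2244]
orientation: [0.988, 0.157, -0.0, 0.001]
force: [1.1, 0.6, -3.0]
finger_gap: 0.0214
time_s: 3.53
tool_pos: [0.4223, -0.2153, 0.2676]
orientation: [0.987, 0.161, -0.0, -0.001]
force: [0.4, 0.3, -4.3]
finger_gap: 0.0208
time_s: 3.7
tool_pos: [0.4227, -0.2204, 0.2671]
orientation: [0.987, 0.159, -0.001, 0.0]
force: [0.6, -1.5, -3.7]
finger_gap: 0.021
```

View pics/w2.png

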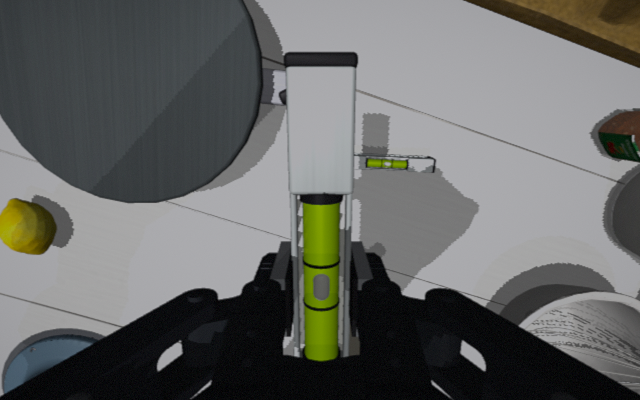

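The plate's edge runs from (262,66) down to (135,202). The knob is hidden behind the held level, whose end is at (320,55) and whose vial lines are at (321,265) and (321,308). Next I'll fit the plate circle.

Run:
```python
from h import *
from scipy.optimize import least_squares
im=np.load("w2.npy"); _,c=cam("wrist")
a=im.astype(int); m=((a.max(2)<115)).astype(np.uint8); m[:,265:]=0; m[205:]=0
m=cv2.morphologyEx(cv2.morphologyEx(m,cv2.MORPH_CLOSE,np.ones((7,7))),cv2.MORPH_OPEN,np.ones((9,9)))
n,l,s,ce=cv2.connectedComponentsWithStats(m); k=l[60,120]; print(s[k])
cn=max(cv2.findContours((l==k).astype(np.uint8),0,cv2.CHAIN_APPROX_NONE)[0],key=len)[:,0]
cn=cn[(cn[:,0]>3)&(cn[:,1]>3)&(cn[:,0]<262)]
P=np.array([ray(c,*p,.078)[:2] for p in cn])
f=least_squares(lambda q:np.hypot(*(P-q[:2]).T)-q[2],[.45,-.02,.125],loss="soft_l1",f_scale=.001);print(f.x,np.abs(f.fun).mean())
f=least_squares(lambda q:np.hypot(*(P-q[:2]).T)-.125,[.45,-.02],loss="soft_l1",f_scale=.001);print(f.x)
z=r.get_obs()["tool_pos"][2]+.028
mid=ray(c,321,286.5,z);e=ray(c,320,56,z-.001);print("vialmid",mid,"tcp",r.get_obs()["tool_pos"],"end",e,np.hypot(*(e-mid)[:2]))
d=e-mid;print(np.degrees(np.arctan2(d[1],d[0])))
# top view
t=np.load("top0.npy");ct=r.get_calibration("top");ct["extrinsics"]=np.array(ct["extrinsics"])
print(ray(ct,306.9,166.2,.102),ray(ct,303,170,.102),ray(ct,312,162,.102))
print("small level tall?")
```

```text
[    0     0   265   203 46914]
[ 0.46421781 -0.02344297  0.12668987] 0.0005007371591729495
[ 0.4622869  -0.02402658]
vialmid [ 0.42567971 -0.22095851  0.29516182] tcp [ 0.42273646 -0.2219317   0.26716182] end [ 0.49973189 -0.19625944  0.29416182] 0.07806260257832218
18.44539610429167
[ 0.49131754 -0.18392426  0.102     ] [ 0.48067396 -0.17301991  0.102     ] [ 0.50309716 -0.19820989  0.102     ]
small level tall?
```

Run:
```python
from h import *
from scipy.optimize import least_squares
im=np.load("top0.npy"); c=r.get_calibration("top"); c["extrinsics"]=np.array(c["extrinsics"])
ed=cv2.Canny(cv2.cvtColor(im,cv2.COLOR_RGB2GRAY),60,120)
v,u=np.nonzero(ed); k=(abs(np.hypot(u-251,v-180.5)-44)<6); 
P=np.array([ray(c,a,b,.078)[:2] for a,b in zip(u[k],v[k])])
f=least_squares(lambda q:np.hypot(*(P-q[:2]).T)-.125,[.46,-.024],loss="cauchy",f_scale=.001);print(f.x,np.median(abs(f.fun)),len(P))
```

```text
[ 0.45612601 -0.021907  ] 0.0016176970233522658 471
```

```bash
python3 -m jog '[[[0,0.005,0.02,0,6],[0,0.01,0.05,0,13],[0,0.015,0.08,0,20],[0,0.02,0.11,0,27],[0,0.025,0.14,0,34]]]'
python3 -m jog '[[[0,0.005,0.02,0,7],[0,0.008,0.035,0,14],[0,0.01,0.045,0,21],[0,0.013,0.055,0,28],[0,0.013,0.055,0,35]]]'
python3 -m jog '[[[0,0,0,-0.01,7],[0,0,0,-0.03,12],[0,0,0,-0.05,13.5],[0,0,0,-0.06,13.5],[0,0,0,-0.06,13.5]]]'
python3 -m jog '[[[0,0,0,0,0],[0,0,0,0,0]]]'
python3 - <<'E'
from h import *
im,c=cam("wrist");save("w3",im);np.save("w3.npy",im)
E
```

```text
time_s: 4.22
tool_pos: [0.4487, -0.0808, 0.2673]
orientation: [0.897, 0.441, -0.0, -0.0]
force: [0.2, -0.0, -3.7]
finger_gap: 0.0206
time_s: 4.63
tool_pos: [0.4625, -0.0239, 0.2675]
orientation: [0.721, 0.693, 0.001, -0.001]
force: [-0.3, 0.6, -3.7]
finger_gap: 0.0208
time_s: 5.05
tool_pos: [0.4592, -0.0265, 0.2046]
orientation: [0.639, 0.769, -0.002, -0.003]
force: [-0.4, -0.7, -2.9]
finger_gap: 0.021
time_s: 5.22
tool_pos: [0.4625, -0.0255, 0.2087]
orientation: [0.638, 0.77, 0.001, 0.001]
force: [0.2, -0.3, -3.0]
finger_gap: 0.0211
```

View pics/w3.png

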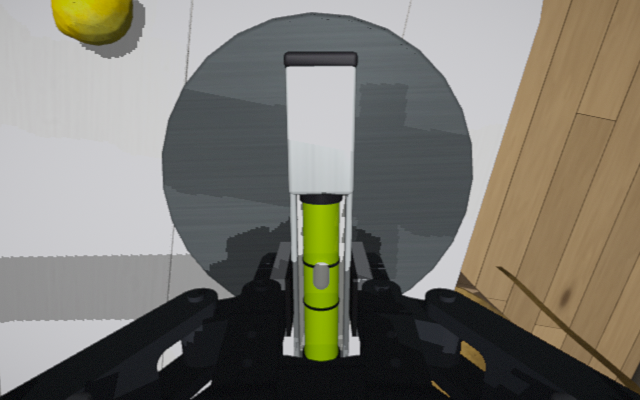

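The whole upper rim of the plate is visible here: left (163,155), right (473,155), top (318,13).

Run:
```python
from h import *
from scipy.optimize import least_squares
im=np.load("w3.npy"); _,c=cam("wrist")
ed=cv2.Canny(cv2.cvtColor(im,cv2.COLOR_RGB2GRAY),40,100); v,u=np.nonzero(ed)
k=(abs(np.hypot(u-318,v-167)-155)<10)&(v<265); 
P=np.array([ray(c,a,b,.078)[:2] for a,b in zip(u[k],v[k])])
f=least_squares(lambda q:np.hypot(*(P-q[:2]).T)-q[2],[.46,-.024,.125],loss="cauchy",f_scale=.001);print(f.x,np.median(abs(f.fun)),len(P))
o=r.get_obs();print(o["tool_pos"],2*np.degrees(np.arctan2(*o["orientation"][1::-1])))
z=o["tool_pos"][2]+.028
mid=ray(c,321,286.5,z);e=ray(c,320,56,z);d=e-mid;print("vial",mid,np.degrees(np.arctan2(d[1],d[0])), "err",f.x[:2]-mid[:2])
k=np.array([.491,-.184])-f.x[:2];print("foot dir",np.degrees(np.arctan2(*k[::-1])),np.hypot(*k))
```

```text
[ 0.45939543 -0.02020857  0.1231103 ] 0.00036472271400956463 1050
[ 0.46265754 -0.02520353  0.20911371] 100.739675902346
vial [ 0.46239152 -0.02286593  0.23711371] 100.96466188429991 err [-0.0029961   0.00265736]
foot dir -79.07864456184912 0.16681271251095492
```

```bash
python3 -m jog '[[[0,-0.002,0.002,-0.03,0],[0,-0.002,0.002,-0.06,0],[0,-0.002,0.002,-0.09,0],[0,-0.002,0.002,-0.105,0],[0,-0.002,0.002,-0.113,0]]]'
python3 -m jog '[[[0,0,0,-0.001,0],[0,0,0,-0.002,0],[0,0,0,-0.003,0],[0,0,0,-0.004,0],[0,0,0,-0.005,0]]]'
python3 -m jog '[[[0,0,0,-0.0005,0],[0,0,0,-0.001,0],[0,0,0,-0.001,0],[0,0,0,-0.001,0]]]'
```

```text
time_s: 5.73
tool_pos: [0.4581, -0.0231, 0.0932]
orientation: [0.638, 0.77, -0.001, -0.001]
force: [-1.1, 0.5, -3.2]
finger_gap: 0.0211
time_s: 6.15
tool_pos: [0.4607, -0.0231, 0.091]
orientation: [0.638, 0.77, 0.001, 0.001]
force: [-0.1, 0.1, -2.8]
finger_gap: 0.021
time_s: 6.48
tool_pos: [0.4602, -0.0232, 0.0899]
orientation: [0.638, 0.77, 0.0, 0.001]
force: [-2.0, -1.2, 6.7]
finger_gap: 0.0213
```

```bash
python3 -m jog '[[[0,0,0,0.0005,0],[0.1,0,0,0.0005,0],[0.3,0,0,0.0005,0],[0.35,0,0,0.0005,0],[0.6,0,0,0.0005,0]]]'
python3 -m jog '[[[0.7,0,0,0,0],[0.7,0,0,0,0],[0.7,0,0,0.01,0],[0.7,0,0,0.03,0],[0.7,0,0,0.06,0]]]'
python3 -m jog '[[[1,0,0,0.03,0],[1,0,0,0.06,0],[1,0,-0.02,0.09,0],[1,0,-0.05,0.12,0],[1,0,-0.08,0.12,0]]]'
python3 - <<'E'
from h import *
im,c=cam("wrist");save("w4",im);np.save("w4.npy",im)
im,c=cam("top");save("t1",im);np.save("t1.npy",im)
o=r.get_obs();print(o["time_s"],o["tool_pos"],2*np.degrees(np.arctan2(*o["orientation"][1::-1])),o["force"])
E
```

```text
time_s: 6.9
tool_pos: [0.4593, -0.0228, 0.089]
orientation: [0.637, 0.771, 0.0, -0.0]
force: [0.2, 0.4, -0.0]
finger_gap: 0.0411
time_s: 7.32
tool_pos: [0.4567, -0.0229, 0.148]
orientation: [0.637, 0.771, -0.002, -0.003]
force: [-0.2, -0.2, -1.3]
finger_gap: 0.0598
time_s: 7.73
tool_pos: [0.4638, -0.1031, 0.2772]
orientation: [0.636, 0.772, 0.003, 0.006]
force: [1.8, -0.3, 1.2]
finger_gap: 0.0854
7.8333 [ 0.46002079 -0.10937251  0.27218326] 100.2526522635647 [-0.02814869 -0.36209659 -0.06926387]
```

View pics/w4.png

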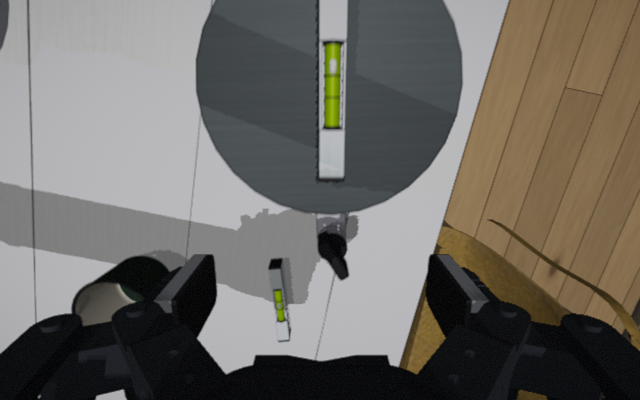

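The level lies on the plate, pointing at the foot. The bubble at (333,65) is towards the far end, as expected with the foot too low. The knob bar is near (335,255). I'll measure it.

Run:
```python
from h import *
im=np.load("w4.npy")
cr=np.clip(im[205:290,285:385].astype(float)*2.2,0,255).astype(np.uint8)
save("crop4",cv2.resize(cr,None,fx=7,fy=7,interpolation=cv2.INTER_CUBIC))
```

```text
(no output)
```

View pics/crop4.png

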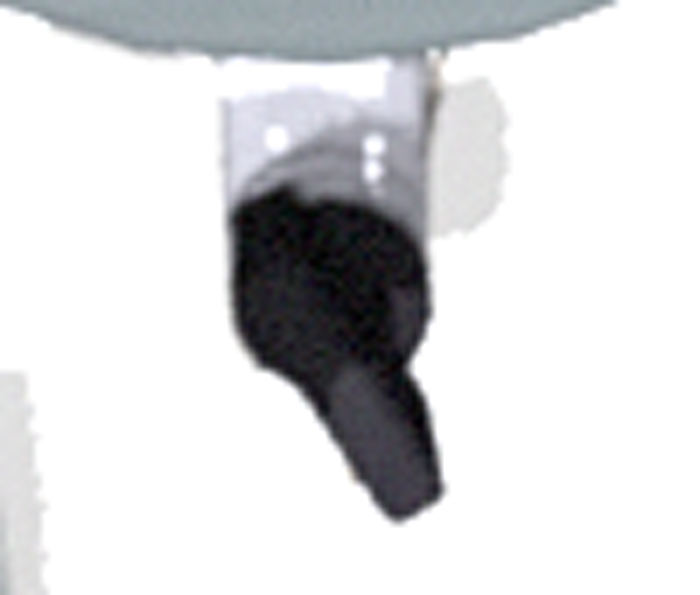

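Run:
```python
from h import *
from scipy.optimize import least_squares
im=np.load("w4.npy")
c=r.get_calibration("wrist")
o=r.get_obs(); _,c=cam("wrist"); print(c["extrinsics"][:3,3])
f=lambda u,v,z=.102: ray(c,285+u/7,205+v/7,z)
a=f(418,505);b=f(262,205);d=a-b
print(a,b,np.hypot(*d[:2]),np.degrees(np.arctan2(d[1],d[0])),(a+b)/2)
for p in ((390,520),(300,385)),((440,490),(375,365)):
    e=f(*p[0])-f(*p[1]); print("edge",np.degrees(np.arctan2(e[1],e[0])))
# hub from silhouette sides: hub top z=.07, 33 across
h1,h2=f(232,270,.07),f(430,290,.07);print("hub",h1,h2,(h1+h2)/2,np.hypot(*(h1-h2)[:2]))
ed=cv2.Canny(cv2.cvtColor(im,cv2.COLOR_RGB2GRAY),40,100); v,u=np.nonzero(ed)
k=(abs(np.hypot(u-329,v-79)-133)<10)
P=np.array([ray(c,x,y,.078)[:2] for x,y in zip(u[k],v[k])])
q=least_squares(lambda q:np.hypot(*(P-q[:2]).T)-q[2],[.46,-.024,.125],loss="cauchy",f_scale=.001).x;print("plate",q)
l1,l2=ray(c,333,78,.118),ray(c,333,103,.118)
hsv=cv2.cvtColor(im,cv2.COLOR_RGB2HSV);gm=((hsv[...,0]>25)&(hsv[...,0]<50)&(hsv[...,1]>100)).astype(np.uint8);gm[135:]=0;gm[:,360:]=0;gm[:,300:320]=0
ys,xs=np.nonzero(gm[:,300:360]);print("vial rows",ys.min(),ys.max(),xs.mean()+300)
p1,p2=ray(c,xs.mean()+300,ys.min(),.1165),ray(c,xs.mean()+300,ys.max(),.1165);print("vial",(p1+p2)/2,np.hypot(*(p1-p2)[:2]))
E2=ray(c,331,179,.118);print("level near end",E2)
K=(a+b)/2-np.append(q[:2],.102);print("foot",np.degrees(np.arctan2(K[1],K[0])),np.hypot(*K[:2]))
```

```text
[ 0.44758061 -0.04384855  0.4148887 ]
[ 0.50174025 -0.20158365  0.102     ] [ 0.47211266 -0.16125253  0.102     ] 0.05004391239152621 -53.698668783033675 [ 0.48692646 -0.18141809  0.102     ]
edge -48.06963247596822
edge -53.54786492889237
hub [ 0.47204761 -0.18431457  0.07      ] [ 0.50203685 -0.18224865  0.07      ] [ 0.48704223 -0.18328161  0.07      ] 0.0300603216536638
plate [ 0.45411025 -0.02864646  0.12118691]
vial rows 43 127 331.8070175438597
vial [ 0.45556542 -0.02905753  0.1165    ] 0.06455062518762751
level near end [ 0.46901875 -0.1039862   0.118     ]
foot -77.87676518601387 0.15625643289574323
```

The arm was still settling when that picture was taken, so its absolute positions are a few mm off. I'll hover so the camera is straight above the knob and measure it again.

```bash
python3 -m jog '[[[1,0.013,-0.025,0,6],[1,0.026,-0.05,0,12],[1,0.039,-0.075,0,18],[1,0.052,-0.1,0,24],[1,0.065,-0.122,0,27.5]]]'
python3 -m jog '[[[1,0,0,0,0],[1,0,0,0,0],[1,0,0,0,0],[1,0,0,0,0],[1,0,0,0,0]]]'
python3 - <<'E'
from h import *
im,c=cam("wrist");save("w5",im);np.save("w5.npy",im)
o=r.get_obs();print(o["time_s"],o["tool_pos"],2*np.degrees(np.arctan2(*o["orientation"][1::-1])),o["force"])
u,v=map(int,pix(c,[.489,-.184,.1]));print(u,v)
cr=im[max(v-60,0):v+60,max(u-80,0):u+80];cr=np.clip(cr.astype(float)*2.2,0,255).astype(np.uint8)
print(max(u-80,0),max(v-60,0));save("crop5",cv2.resize(cr,None,fx=5,fy=5,interpolation=cv2.INTER_CUBIC))
E
```

```text
time_s: 8.3
tool_pos: [0.5245, -0.2249, 0.2687]
orientation: [0.434, 0.901, 0.0, -0.001]
force: [1.3, -0.3, 0.3]
finger_gap: 0.0855
time_s: 8.72
tool_pos: [0.5242, -0.2229, 0.2692]
orientation: [0.435, 0.9, 0.0, -0.0]
force: [-0.1, 0.2, -0.2]
finger_gap: 0.0852
8.7667 [ 0.5241963  -0.22329976  0.26936106] 128.4061039347791 [ 0.3383029  -0.24244191 -0.39047964]
316 121
236 61
```

View pics/crop5.png

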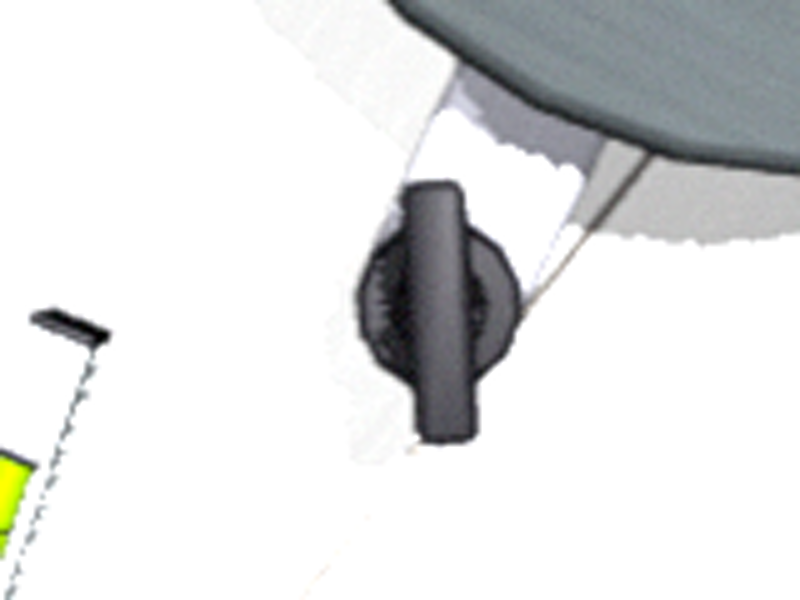

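The bar's ends are at crop (432,183) and (447,442), with the hub round it, so it is nearly aligned with the tool.

Run:
```python
from h import *
from scipy.optimize import least_squares
im=np.load("w5.npy");_,c=cam("wrist"); f=lambda u,v,z=.102: ray(c,236+u/5,61+v/5,z)
a,b=f(432,183),f(447,442);d=a-b;print((a+b)/2,np.hypot(*d[:2]),np.degrees(np.arctan2(d[1],d[0])))
h=f(440,308,.07);print("hub",h)
o=r.get_obs()["tool_pos"];print(o,(a+b)/2-o)
t=np.load("t1.npy")
```

```text
[ 0.49539892 -0.18234334  0.102     ] 0.043841991841108215 131.9373350095324
hub [ 0.49591705 -0.18238665  0.07      ]
[ 0.52420593 -0.22367593  0.26942321] [-0.02880702  0.04133259 -0.16742321]
```

```bash
python3 -m jog '[[[0.6,-0.015,0.02,-0.02,2],[0.6,-0.029,0.041,-0.055,3.5],[0.6,-0.029,0.041,-0.09,3.5],[0.6,-0.029,0.041,-0.12,3.5],[0.6,-0.029,0.041,-0.15,3.5]]]'
python3 -m jog '[[[0.6,0,0,-0.015,0],[0.6,0,0,-0.03,0],[0.6,0,0,-0.04,0],[0.6,0,0,-0.043,0],[0.6,0,0,-0.043,0]]]'
python3 -m jog '[[[0.3,0,0,0,0],[0,0,0,0,0],[0,0,0,0,0],[0,0,0,0,0],[0,0,0,0,0]]]'
python3 -m jog '[[[0,0,0,0,0],[0,0,0,0,0],[0,0,0,0,0]]]'
```

```text
time_s: 9.23
tool_pos: [0.4948, -0.1829, 0.1183]
orientation: [0.408, 0.913, -0.0, 0.0]
force: [0.7, -0.5, -1.2]
finger_gap: 0.0511
time_s: 9.65
tool_pos: [0.4949, -0.1836, 0.0758]
orientation: [0.408, 0.913, -0.0, -0.001]
force: [0.1, -0.2, 0.8]
finger_gap: 0.0512
time_s: 10.07
tool_pos: [0.4966, -0.1841, 0.0774]
orientation: [0.408, 0.913, 0.0, 0.001]
force: [0.8, 0.4, 2.7]
finger_gap: 0.0109
time_s: 10.32
tool_pos: [0.4965, -0.1841, 0.0769]
orientation: [0.408, 0.913, 0.0, 0.001]
force: [2.6, -0.4, 1.8]
finger_gap: 0.0111
```

```bash
python3 -m jog '[[[0,0,0,-0.001,0],[0,0,0,-0.002,0],[0,0,0,-0.003,0],[0,0,0,-0.004,0],[0,0,0,-0.005,0]]]'
python3 -m jog '[[[0,0,0,-0.0005,0],[0,0,0,-0.001,0],[0,0,0,-0.001,0],[0,0,0,-0.001,0]]]'
python3 - <<'E'
from h import *
im,c=cam("wrist");save("w6",im);np.save("w6.npy",im)
o=r.get_obs();print(o["tool_pos"],o["force"])
E
```

```text
time_s: 10.73
tool_pos: [0.4967, -0.1841, 0.0728]
orientation: [0.408, 0.913, 0.0, 0.001]
force: [-1.2, 1.2, 15.2]
finger_gap: 0.0107
time_s: 11.07
tool_pos: [0.4967, -0.1842, 0.0724]
orientation: [0.408, 0.913, 0.0, 0.001]
force: [-1.0, 1.3, 13.3]
finger_gap: 0.0106
[ 0.49672807 -0.18419303  0.07238413] [-0.54475829  1.82884742 13.59039214]
```

View pics/w6.png

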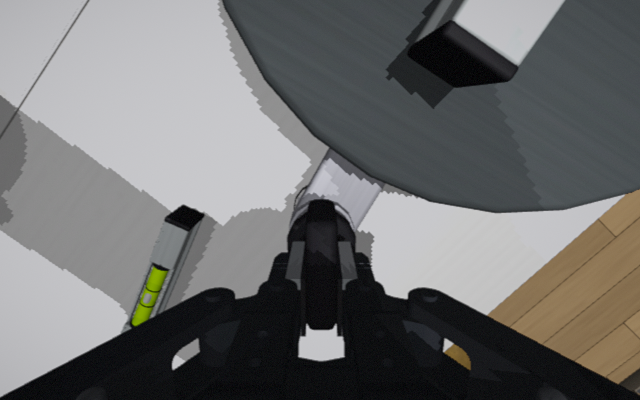

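The wrist view shows the bar held between the pads at (321,270), but the vial is out of sight. I'll press slightly more, turn clockwise, and read the bubble from the top and scene cameras.

```bash
python3 -m jog '[[[0,0,0,-0.0005,-3],[0,0,0,-0.0005,-7],[0,0,0,-0.0005,-11],[0,0,0,-0.0005,-15],[0,0,0,-0.0005,-20]]]'
python3 -m jog '[[[0,0,0,0,0],[0,0,0,0,0]]]'
python3 - <<'E'
from h import *
t,c=cam("top");s,cs=cam("scene");np.save("t2.npy",t);np.save("s2.npy",s)
o=r.get_obs();print(o["tool_pos"],o["force"],o["moment"])
u,v=map(int,pix(c,[.459,-.022,.118]));us,vs=map(int,pix(cs,[.459,-.022,.118]));print(u,v,us,vs)
a=cv2.resize(t[v-27:v+28,u-35:u+35],None,fx=9,fy=9,interpolation=cv2.INTER_NEAREST)[:,:400*9//9+200]
b=cv2.resize(s[vs-27:vs+28,us-40:us+40],None,fx=9,fy=9,interpolation=cv2.INTER_NEAREST)
w=min(a.shape[1],b.shape[1]); im=np.vstack([a[:,:w],b[:,:w]]);im=cv2.resize(im,None,fx=.6,fy=.6);print(im.shape);save("tb",im)
E
```

```text
time_s: 11.53
tool_pos: [0.4959, -0.1847, 0.0724]
orientation: [0.562, 0.827, -0.001, 0.0]
force: [-3.1, 2.1, 19.3]
finger_gap: 0.0107
time_s: 11.7
tool_pos: [0.4958, -0.1847, 0.0724]
orientation: [0.561, 0.828, -0.001, 0.0]
force: [-3.2, 1.3, 19.1]
finger_gap: 0.0109
[ 0.49588523 -0.18472036  0.07243753] [-4.17791163  0.95557787 19.11849743] [0.27461253 0.78438884 0.08220956]
247 177 249 209
(594, 360, 3)
```

View pics/tb.png

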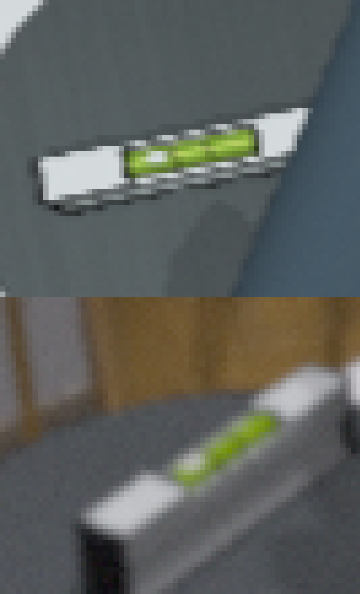

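Both views show the vial: in the top crop it runs from 122 to 258, lines near 170 and 207, bubble at 156. That puts the bubble about 15 mm from the middle, on the side away from the foot. I'll write a bubble meter from intensity profiles.

```bash
cat > bub.py <<'E'
from h import *
from scipy.ndimage import map_coordinates, gaussian_filter1d
def meter(im,c,verbose=False):
    # principal line of the green vial pixels -> world (z=.1175), then saturation profile along it
    hsv=cv2.cvtColor(im,cv2.COLOR_RGB2HSV)
    u0,v0=pix(c,[.459,-.022,.1175])
    vv,uu=np.mgrid[:400,:640]
    g=(hsv[...,0]>25)&(hsv[...,0]<50)&(hsv[...,1]>110)&(np.hypot(uu-u0,vv-v0)<26)
    W=np.array([ray(c,u,v,.1175)[:2] for u,v in zip(uu[g],vv[g])])
    ax=np.array([np.cos(np.radians(-78.3)),np.sin(np.radians(-78.3))])   # towards the foot
    nr=np.array([-ax[1],ax[0]]); n=(W@nr); n=(n.min()+n.max())/2 if len(W)<5 else np.median(n); s=W@ax
    lo,hi=np.percentile(s,[1,99]); t=np.arange(lo-.012,hi+.012,.0005)
    H=hsv[...,1].astype(float); V=im[...,0].astype(float); B=im[...,2].astype(float)
    prof=[];
    for off in (-.002,0,.002):
        q=[pix(c,[*(ax*x+nr*(n+off)),.1175]) for x in t]; prof.append(map_coordinates(B,[[p[1] for p in q],[p[0] for p in q]],order=1))
    p=np.mean(prof,0); inside=(t>lo+.002)&(t<hi-.002); base=np.percentile(p[inside],30)
    w=np.clip(p-base-25,0,None)*inside; mid=(lo+hi)/2
    b=(w*t).sum()/max(w.sum(),1e-9)
    if verbose: print([int(x) for x in p[::4]])
    return (b-mid)*1000,(hi-lo)*1000,w.sum()
if __name__=="__main__":
    for n in ("top","scene"):
        im,c=cam(n); print(n,"bubble mm toward foot, vial len, weight",np.round(meter(im,c,True),1))
    o=r.get_obs(); print("t",o["time_s"],"yaw",2*np.degrees(np.arctan2(*o["orientation"][1::-1])),o["tool_pos"].round(4),o["force"].round(1),o["moment"].round(2))
E
python3 - <<'E'
from bub import *
for f,n in (("t1","top"),("t2","top"),("s2","scene")):
    c=r.get_calibration(n);c["extrinsics"]=np.array(c["extrinsics"]); print(f,np.round(meter(np.load(f+".npy"),c,True),1))
E
python3 -m jog '[[[0,0,0,0.0002,-3],[0,0,0,0.0002,-6],[0,0,0,0.0002,-9],[0,0,0,0.0002,-12],[0,0,0,0.0002,-15]]]'
python3 -m jog '[[[0,0,0,0,0],[0,0,0,0,0],[0,0,0,0,0],[0,0,0,0,0],[0,0,0,0,0]]]'
python3 -m jog '[[[0,0,0,0,0],[0,0,0,0,0],[0,0,0,0,0],[0,0,0,0,0],[0,0,0,0,0]]]' >/dev/null
python3 bub.py
```

```text
time_s: 12.22
tool_pos: [0.4951, -0.1849, 0.0726]
orientation: [0.665, 0.747, -0.001, -0.0]
force: [-5.1, 1.0, 19.8]
finger_gap: 0.0112
time_s: 12.63
tool_pos: [0.4951, -0.1849, 0.0726]
orientation: [0.664, 0.748, -0.001, -0.0]
force: [-4.3, 1.2, 18.7]
finger_gap: 0.0106
[220, 220, 220, 204, 161, 87, 61, 65, 70, 71, 75, 77, 91, 120, 159, 185, 179, 156, 118, 83, 75, 74, 72, 72, 73, 72, 65, 66, 69, 71, 73, 75, 76, 78, 77, 74, 71, 67, 66, 99, 171, 207, 220, 220]
top bubble mm toward foot, vial len, weight [ -12.8   63.4 1328.6]
[189, 182, 171, 150, 122, 92, 63, 45, 45, 51, 62, 81, 91, 97, 100, 94, 80, 66, 50, 42, 35, 32, 28, 28, 35, 38, 40, 39, 35, 33, 30, 29, 29, 25, 28, 48, 72, 101, 133, 160, 178, 189]
scene bubble mm toward foot, vial len, weight [-14.1  58.5 827.1]
t 13.15 yaw 96.76165680753064 [ 0.4951 -0.1849  0.0726] [-5.2  1.6 19.7] [ 0.28  0.97 -0.01]Traceback (most recent call last):
  File "<stdin>", line 3, in <module>
  File "bub.py", line 11, in meter
    nr=np.array([-ax[1],ax[0]]); n=(W@nr); n=(n.min()+n.max())/2 if len(W)<5 else np.median(n); s=W@ax
                                    ~^~~
ValueError: matmul: Input operand 1 has a mismatch in its core dimension 0, with gufunc signature (n?,k),(k,m?)->(n?,m?) (size 2 is different from 0)
```

```bash
python3 - <<'E'
from bub import *
for f,n in (("t2","top"),("s2","scene")):
    c=r.get_calibration(n);c["extrinsics"]=np.array(c["extrinsics"]); print(f,np.round(meter(np.load(f+".npy"),c),1))
E
python3 -m jog '[[[0,0,0,0,-3],[0,0,0,0,-6],[0,0,0,0,-9],[0,0,0,0,-12],[0,0,0,0,-15]]]'
python3 -m jog '[[[0,0,0,0,0],[0,0,0,0,0],[0,0,0,0,0],[0,0,0,0,0],[0,0,0,0,0]]]'
python3 -m jog '[[[0,0,0,0,0],[0,0,0,0,0],[0,0,0,0,0],[0,0,0,0,0],[0,0,0,0,0]]]' >/dev/null
python3 bub.py
```

```text
t2 [ -17.3   63.4 1120.4]
s2 [-19.6  58.5 775.3]
time_s: 13.57
tool_pos: [0.4943, -0.1849, 0.0727]
orientation: [0.757, 0.653, -0.001, -0.001]
force: [-6.0, 0.8, 22.3]
finger_gap: 0.011
time_s: 13.98
tool_pos: [0.4943, -0.1848, 0.0727]
orientation: [0.756, 0.654, -0.001, -0.001]
force: [-6.4, 1.2, 22.2]
finger_gap: 0.0106
[221, 220, 220, 205, 161, 84, 56, 62, 70, 72, 74, 76, 75, 74, 83, 124, 150, 161, 158, 149, 127, 98, 73, 73, 74, 74, 71, 72, 73, 72, 73, 74, 77, 78, 78, 75, 71, 67, 65, 99, 171, 207, 218, 212]
top bubble mm toward foot, vial len, weight [  -8.6   63.4 1131.8]
[189, 182, 171, 150, 123, 93, 65, 44, 38, 39, 43, 55, 67, 82, 98, 106, 108, 107, 91, 77, 60, 45, 37, 34, 36, 36, 37, 39, 37, 35, 33, 30, 29, 28, 32, 48, 69, 100, 131, 159, 177, 188]
scene bubble mm toward foot, vial len, weight [  -9.6   58.6 1008.2]
t 14.5 yaw 81.74850027642339 [ 0.4944 -0.1849  0.0727] [-6.6  1.7 21.7] [0.32 1.4  0.07]
```

The screw is engaged: 15° moved the bubble 4.2 mm, which agrees with 15 mm/rad. I'll ease the side load and the press slightly, then keep turning.

```bash
python3 -m jog '[[[0,-0.0005,0,0.0004,-4],[0,-0.0005,0,0.0004,-9],[0,-0.0005,0,0.0004,-14],[0,-0.0005,0,0.0004,-19],[0,-0.0005,0,0.0004,-24]]]'
python3 -m jog '[[[0,0,0,0,0],[0,0,0,0,0],[0,0,0,0,0],[0,0,0,0,0],[0,0,0,0,0]]]'
for i in 1 2 3; do python3 -m jog '[[[0,0,0,0,0],[0,0,0,0,0],[0,0,0,0,0],[0,0,0,0,0],[0,0,0,0,0]]]' >/dev/null; done
python3 bub.py
```

```text
time_s: 14.92
tool_pos: [0.4931, -0.1843, 0.0729]
orientation: [0.877, 0.481, -0.002, -0.001]
force: [-7.6, 2.9, 23.5]
finger_gap: 0.0112
time_s: 15.33
tool_pos: [0.4931, -0.1843, 0.0729]
orientation: [0.876, 0.483, -0.002, -0.001]
force: [-7.8, 2.5, 23.2]
finger_gap: 0.011
[221, 221, 221, 215, 175, 103, 54, 61, 69, 72, 73, 75, 75, 74, 73, 73, 70, 71, 88, 123, 156, 181, 190, 170, 129, 74, 69, 70, 72, 73, 73, 74, 77, 77, 78, 75, 71, 67, 65, 71, 107, 128, 127, 98]
top bubble mm toward foot, vial len, weight [-5.0000e-01  6.3400e+01  1.4521e+03]
[189, 182, 171, 151, 123, 92, 65, 45, 36, 32, 31, 29, 25, 30, 39, 47, 64, 82, 93, 101, 98, 87, 76, 58, 47, 43, 43, 44, 41, 39, 34, 29, 27, 22, 27, 45, 64, 91, 119, 143, 159, 168]
scene bubble mm toward foot, vial len, weight [ -3.3  59.7 794.5]
t 16.6833 yaw 57.75251119756457 [ 0.4931 -0.1843  0.073 ] [-7.7  2.5 23.5] [0.51 1.59 0.09]
```

```bash
python3 -m jog '[[[0,-0.0003,0,0.0002,-1],[0,-0.0006,0,0.0004,-2],[0,-0.0008,0,0.0005,-4],[0,-0.0008,0,0.0005,-6],[0,-0.0008,0,0.0005,-6]]]'
for i in 1 2 3 4; do python3 -m jog '[[[0,0,0,0,0],[0,0,0,0,0],[0,0,0,0,0],[0,0,0,0,0],[0,0,0,0,0]]]' >/dev/null; done
python3 bub.py
python3 - <<'E'
from bub import *
# average frames, then crop with the axis rectified: 4 px per mm
ax=np.array([np.cos(np.radians(-78.3)),np.sin(np.radians(-78.3))]);nr=np.array([-ax[1],ax[0]]);o=[.459,-.022]
out=[]
for n in ("top","scene"):
    fs=[cam(n) for _ in range(4)];c=fs[0][1];im=np.mean([f[0] for f in fs],0).astype(np.uint8);np.save("fin_"+n+".npy",im)
    src=np.float32([pix(c,[*(o+ax*a+nr*b),.1175]) for a,b in ((-.09,-.025),(.09,-.025),(.09,.025),(-.09,.025))])
    M=cv2.getPerspectiveTransform(src,np.float32([[0,0],[720,0],[720,200],[0,200]])); out.append(cv2.warpPerspective(im,M,(720,200),flags=cv2.INTER_CUBIC))
save("fin",np.vstack(out))
E
```

```text
time_s: 17.1
tool_pos: [0.4927, -0.1841, 0.073]
orientation: [0.9, 0.436, -0.002, -0.001]
force: [-5.6, 2.5, 19.8]
finger_gap: 0.011
[221, 221, 221, 215, 176, 107, 59, 66, 71, 73, 75, 76, 76, 74, 73, 72, 68, 65, 66, 104, 149, 184, 191, 181, 154, 110, 79, 69, 72, 73, 73, 75, 77, 78, 78, 75, 72, 69, 67, 73, 88, 97, 97, 87]
top bubble mm toward foot, vial len, weight [4.0000e-01 6.3400e+01 1.5699e+03]
[189, 182, 171, 151, 124, 94, 66, 46, 39, 33, 31, 32, 29, 31, 36, 40, 56, 71, 84, 100, 103, 98, 92, 77, 64, 52, 43, 40, 37, 35, 33, 29, 27, 26, 27, 40, 60, 89, 117, 140, 156, 167]
scene bubble mm toward foot, vial len, weight [ -1.4  59.7 910.1]
t 18.8667 yaw 51.770086422803395 [ 0.4927 -0.1841  0.0731] [-5.8  2.7 20.5] [0.48 1.27 0.05]
```

View pics/fin.png

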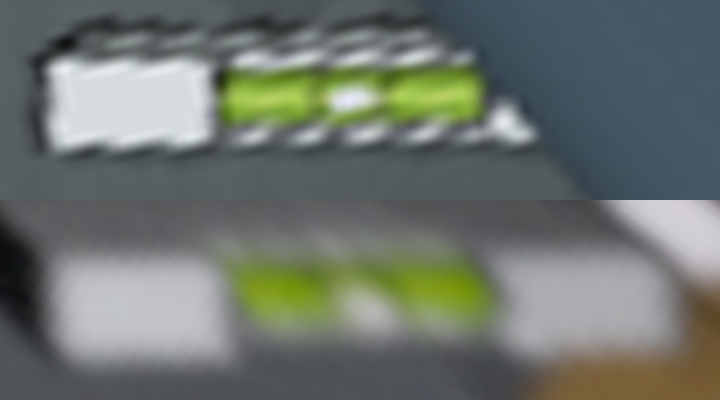

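The rectified top view shows the vial from 222 to 484, lines at about 320 and 383, and the bubble centred at 350 with the line midpoint at about 351. The scene view agrees. I'll ease the press by 0.2 mm, let it settle, check again and hand in.

```bash
python3 -m jog '[[[0,0,0,0.0001,-0.5],[0,0,0,0.0002,-1],[0,0,0,0.0002,-1],[0,0,0,0.0002,-1],[0,0,0,0.0002,-1]]]'
for i in 1 2 3 4; do python3 -m jog '[[[0,0,0,0,0],[0,0,0,0,0],[0,0,0,0,0],[0,0,0,0,0],[0,0,0,0,0]]]' >/dev/null; done
python3 bub.py
```

```text
time_s: 19.68
tool_pos: [0.4927, -0.1841, 0.0731]
orientation: [0.903, 0.429, -0.002, -0.001]
force: [-5.9, 2.3, 20.2]
finger_gap: 0.0112
[221, 221, 221, 215, 176, 107, 60, 66, 71, 72, 74, 76, 76, 75, 74, 73, 69, 65, 66, 101, 143, 179, 189, 182, 157, 114, 80, 69, 72, 73, 73, 75, 77, 78, 79, 76, 72, 68, 67, 73, 85, 90, 89, 86]
top bubble mm toward foot, vial len, weight [6.0000e-01 6.3400e+01 1.5415e+03]
[189, 181, 169, 149, 122, 91, 63, 43, 39, 36, 33, 31, 27, 29, 34, 40, 57, 73, 86, 102, 107, 103, 95, 78, 65, 53, 44, 39, 37, 39, 36, 33, 30, 27, 30, 43, 61, 89, 115, 139, 156, 168]
scene bubble mm toward foot, vial len, weight [ -1.4  59.6 950.7]
t 21.45 yaw 50.77270695455605 [ 0.4927 -0.1841  0.0731] [-5.3  2.2 19. ] [0.43 1.25 0.04]
```

Run:
```python
from workcell import r
print(r.job_done())
```

```text
the job is handed in; nothing more can be done
None
```

I laid the larger level on the middle of the plate, pointing at the levelling foot, and let go of it. I then gripped the foot's knob, pressed it down and turned it about 81° clockwise. I handed the job in at about 21.5 s, still gripping and pressing the knob.

**Bubble:** it should be clear of both lines, which leave it 2.5 mm either way. The two cameras disagreed slightly: the top view put it 0.6 mm towards the foot, and the blurrier scene view put it 1.4 mm the other way.

**Press:** the last reading was about 19 N down. The knob moved no further when I pushed harder, so I took it to be at its stop. It rose briefly to 23.5 N during the turn, above the 10 to 20 N implied, and I eased it off. There was also about 6 N of sideways load on the knob at the end.

**Level position:** in the picture taken after letting go, it was within about 1.5 mm of the plate's centre. It is within about 1.5° of pointing straight at the foot, estimated from the pose in which it was laid down. My plate-centre measurements had differed by several millimetres between views, so I placed it using the last and clearest one.

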